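Test a battery on the plunger tester

ROBOT

A 6-joint arm with a two-finger parallel gripper is mounted at the origin on a cart in front of the work surface, level with it; the furniture and walls round the work are solid. World frame = base frame: x ahead of the robot, y to its left, z up, the work surface at z = 0. Lengths are in m, angles in rad, forces in N, time in s.
With the tool pointing down it reaches from about 0.35 to 0.95 m from the base axis. Payload 17.4 kg.
Tool frame: the origin (TCP) lies midway between the tips of the shut fingers; the grasp point (between the pads) lies 19 mm behind it; z points along the fingers, y is the line along which they close (so a half turn about z gives the same grasp; the last joint's range is limited). The gripper opens to 93 mm and grips with 3 to 60 N. Pads are 15 mm wide; open, the fingers measure 128 mm over their backs; the gripper's body (75 mm by 188 mm) begins 65 mm behind the grasp point.
Start: joints at [-1.162, 0.116, 1.442, -0, 1.584, -0.038], TCP at [0.292, -0.609, 0.219] pointing down, gripper open.
Joint ranges: [-2.83, 2.83], [-0.83, 2.19], [0.07, 2.5], [-1.14, 4.28], [0.01, 3], [-2.97, 2.97]. Speed limits (rad/s): [1.89, 1.89, 2.22, 3.14, 3.14, 3.14].

INTERFACE

Orientations are given as a rotation vector (axis times angle).
In Python, from bench import env, vision, nets gives the robot as it stands. Calls block until the motion is done:
- env.reach(position, orientation): joint-space move of the TCP to a pose.
- env.servo_line(position, ori=None, velocity=0.15, contact_N=None): straight line of the TCP; ori=None keeps the orientation; velocity is the mean speed in m/s. With contact_N (N) it stops when the force on the tool has changed by that much, and returns True; else False.
- env.goto_joints(angles): joint-space move.
- env.command_gripper(opening, grasp_force=None): opening from 0.0 (shut) to 1.0 (fully open); grasp_force is the grip in N (None keeps the last); returns when the fingers have stopped.
- env.wait(seconds).
- env.solve_ik(position, orientation): joint angles nearest the present ones, or None.
- env.get_obs(): the state.
- vision.grab_frame(name): name is "side" or "top" or "wrist"; returns (picture, depth): 420x560x3 uint8, red, green, blue; 420x560 float32, m along the optical axis (not along the pixel's ray), 0 where there is no reading.
- vision.camera_params(name): a dict with "camera_matrix" (3x3 intrinsics, pixels), "position" and "orientation" of the camera in the world. Camera axes: x right, y up, looking along -z (the intrinsics and any distortion apply to the point x, -y, -z); pixel columns grow to the right and rows downward; lengths in m; the calibration is good to about 2 mm. The wrist camera is an equidistant fisheye: a pixel r from the principal point sees the ray r / f radians off the axis. A picture is of the moment at which its call begins: read the wrist's pose just before it. camera_params takes no time and is no camera call; for the wrist camera it gives the pose at the moment of the call.
A pose or a line that the arm cannot do raises env.PlanningError and nothing moves.
- env.hand_in(): hands the job in; it is judged then, once.
Trained networks look in the newest picture that a camera, given by its name, has taken for a name from the list of things; names that differ only in an ending like _2 or _b are one class to them, and where a whole thing is asked for, a point or a joint stands for the part that bears it (a point fixed in the world has none). Each returns a list of dicts, best first, with "score" (0 to 1); they miss things now and then, are a little off and sometimes report something else, mostly with a low value. They report only what shows in the picture. A call takes as long as a camera call.
- nets.look_for(target, camera): "box" ([left, top, width, height] in pixels, round what is visible of it).
- nets.spot_point(target, camera): "at" ([column, row] in pixels: a listed point, or the origin of a listed thing).
The state is a dict: "clock": time; "joints": joint angles; "qd": joint speeds; "effort": joint torques, N m; "tcp_pos": TCP position; "tcp_rot": TCP orientation; "contact_force": force on the tool from outside, world axes, zero at the start; "ft_torque": the same for the moment, N m; "opening": opening from 0.0 (shut) to 1.0 (fully open); "grip_force": force on a finger pad.
Only numpy, scipy, OpenCV 4.12 (cv2) and the standard library are available. Lean on these libraries where they do the work, as an engineer would, in place of code of your own. Each camera call takes 0.05 s, during which the arm holds its last target. There are 200 camera calls.

TASK

Set up the blue battery tester and test the battery. First lift the steel bush out of the path of the tester's prop leg and put it in the white tray, then push the prop leg out until it meets its stop; next lay the battery from the carton flat in the tester's nest with its terminals towards the plunger, and last press the red plunger all the way down to its stop for a moment and let it spring back up. Leave the tape roll, the hex key and the dispensing bottle where they are.

Things in the scene. Friction and masses are not known exactly. Their poses are not given: they have to be found in the camera images.
- tester: battery tester, blue housing 90 (x) x 150 (y) x 22 mm high, fixed on the bench. Origin: centre of its underside; x to its back, y to its left. Its front (-x) faces the robot, turned up to 0.3 rad. On top at left the nest, at right a grey tower 40 x 36 mm, centred at (0, -47) mm, top 56 mm over the bench, with the plunger; white contacts slide from it to the nest's edge as the plunger goes down.
- nest (a point): centre of the nest floor, at (0, 38, 22) mm in the tester's frame, with its axes. Black corner guides 8 mm high, 3 mm thick, enclose a pocket 33 (x) by 54 (y) mm; its long sides (+x, -x) are open over their middle 32 mm for fingers closing along the tester's x. The battery lies along y, terminals to -y (to the plunger).
- plunger_top (a point): centre of the flat top of the red plunger head, a disc 33 mm across (flat over 26 mm) and 10 mm thick; top 79 mm over the bench when up. It moves with the head.
- plunger (a joint): plunger travel in m: 0 up, 0.012 pressed to its stop (straight down). A spring pushes it back up: about 5 N at the top, 10 N at the stop.
- leg_hinge (a point): point on the vertical hinge axis of the prop leg, at (-55, 0, 13) mm in the tester's frame.
- leg_tip (a point): middle of the leg's upright orange paddle, 111 mm from the hinge axis, 28 mm above the bench. The leg is a level bar 12 mm wide, 125 mm long from the hinge; the paddle is 28 mm long, 12 mm thick, from 8 to 48 mm over the bench.
- leg (a joint): prop leg angle in rad: 0 folded along the tester's front, pointing to the tester's -y with the paddle beyond the tester's right end; it swings level, clockwise seen from above, to its stop at 1.57, pointing to the tester's -x (towards the robot). Stiff hinge (about 0.06 N m): it stays where it is left.
- battery: black and green 9 V block battery lying flat on top of the carton, turned up to 1.9 rad either way from the world axes, 27 (x) x 48 (y) x 17 mm high. Origin: centre of its underside. Its two metal terminals are on its -y end (the black end; the other end is green).
- terminals (a point): terminal end of the battery, at (0, -24, 8.5) mm in the battery's frame.
- bush: turned steel bush, a short thick tube 26 mm across and 32 mm high with a bore, standing on end in the path of the leg. Origin: centre of its underside, z up its axis.
- tray: loose white parts tray, 75 (x) x 129 (y) x 33 mm high, floor 2 mm thick, inside about 56 x 104 mm at the floor and wider above, with some small red parts pictured in it that cannot be touched. Origin: centre of its underside; its long side (y) points roughly away from the robot.
- tape: black tape roll, 57 mm across, 19 mm high, lying behind the tester. Bystander.
- hex_key: black hex key, 24 x 67 x 5 mm, lying between the carton and the tray. Bystander.
- flux_bottle: white dispensing bottle with red spout, 50 mm across, 132 mm high, standing at the right. Bystander.
- carton: brown cardboard carton, 61 (x) x 90 (y) x 45 mm high, fixed on the bench, its long side roughly away from the robot; the battery lies on it. Origin: centre of its underside. A red tool case 113 mm high, fixed, stands close behind it and the tray (front face at x = 0.522).

How it is judged:
By the outcome, as a careful person would: the job done as asked, in the order asked, and still so for the second after the job is handed in, with the robot touching nothing.
It also fails if it takes over 72 s, if anything falls off the work surface, if the arm or the gripper's body presses on something with over 40 N, if the wrist force passes 120 N, or if a joint passes its speed limit or range.

## Working session

There is one attempt and no reset: what is moved stays moved. The work goes in short steps, each a Python script; the robot and the scene stay as the last script left them, time stands still between calls to the robot, and variables do not carry over. Pictures are saved under pics/ and viewed, at most 10 in all, crops included, and the job is handed in when it is done.

```bash
ls; mkdir -p pics
cat > h.py <<'E'
import numpy as np, cv2
from scipy.spatial.transform import Rotation as R
from bench import env, vision, nets
def Rm(o):
    o=np.array(o,float)
    if o.shape==(3,3): return o
    return R.from_rotvec(o).as_matrix() if o.size==3 else R.from_quat(o).as_matrix()
def save(cam,name):
    p,d=vision.grab_frame(cam); cv2.imwrite('pics/'+name+'.png',p[:,:,::-1]); return p,d
def cloud(cam,d,cp=None):
    "world xyz per pixel (pinhole cams)"
    cp=cp or vision.camera_params(cam); K=np.array(cp['camera_matrix'])
    v,u=np.mgrid[:d.shape[0],:d.shape[1]]
    P=np.stack([(u-K[0,2])/K[0,0]*d,-(v-K[1,2])/K[1,1]*d,-d],-1)
    return P@Rm(cp['orientation']).T+np.array(cp['position'])
def ray(cam,uv,cp=None):
    cp=cp or vision.camera_params(cam); K=np.array(cp['camera_matrix'])
    x,y=(uv[0]-K[0,2])/K[0,0],(uv[1]-K[1,2])/K[1,1]
    if cam=='wrist':
        r=np.hypot(x,y); k=np.sin(r)/max(r,1e-9); v=np.array([x*k,-y*k,-np.cos(r)])
    else: v=np.array([x,-y,-1.]); v/=np.linalg.norm(v)
    return np.array(cp['position']),Rm(cp['orientation'])@v
def atz(cam,uv,z,cp=None):
    o,v=ray(cam,uv,cp); return o+v*(z-o[2])/v[2]
def tri(rays):
    A=np.zeros((3,3));b=np.zeros(3)
    for o,v in rays:
        M=np.eye(3)-np.outer(v,v);A+=M;b+=M@o
    p=np.linalg.solve(A,b); return p,[np.linalg.norm((np.eye(3)-np.outer(v,v))@(p-o)) for o,v in rays]
def down(yaw):
    "tool pointing down, tool y (closing line) at angle yaw in the world xy plane"
    y=np.array([np.cos(yaw),np.sin(yaw),0]);z=np.array([0,0,-1.]);x=np.cross(y,z)
    return R.from_matrix(np.stack([x,y,z],1)).as_rotvec()
E
python3 - <<'E'
from h import *
np.set_printoptions(precision=4,suppress=True)
for c in('side','top'):
    cp=vision.camera_params(c);print(c,cp); save(c,c+'0')
pts=['tester','nest','plunger_top','leg_hinge','leg_tip','battery','terminals','bush','tray','carton','tape','hex_key','flux_bottle']
for t in pts:
    r={}
    for c in('side','top'):
        q=nets.spot_point(t,c); r[c]=q[0] if q else None
    print(t,[(c,np.round(a['at']),round(a['score'],2)) for c,a in r.items() if a],end=' ')
    if all(r.values()): print(*tri([ray(c,r[c]['at']) for c in r]))
    else: print()
print(env.get_obs()['clock'],env.get_obs()['tcp_rot'],vision.camera_params('wrist'))
E
```

```text
bench.py
pics
side {'camera_matrix': array([[428.7315,   0.    , 279.4536],
       [  0.    , 428.7315, 204.7476],
       [  0.    ,   0.    ,   1.    ]]), 'position': array([ 0.5508, -1.1118,  0.5064]), 'orientation': array([1.1505, 0.0008, 0.0086])}
top {'camera_matrix': array([[439.4735,   0.    , 282.2091],
       [  0.    , 439.4735, 206.0354],
       [  0.    ,   0.    ,   1.    ]]), 'position': array([ 0.3941, -0.2138,  1.0692]), 'orientation': array([ 0.1341, -0.1135, -1.5865])}
tester [('side', array([299., 242.]), 0.81), ('top', array([271., 194.]), 0.95)] [ 0.5969 -0.174  -0.0136] [np.float64(0.0011942379620931078), np.float64(0.0011942379620931054)]
nest [('side', array([304., 225.]), 0.66), ('top', array([252., 190.]), 0.89)] [ 0.607  -0.1268  0.0096] [np.float64(0.0024726769071188), np.float64(0.002472676907118552)]
plunger_top [('side', array([233., 221.]), 0.55), ('top', array([292., 180.]), 0.48)] [ 0.5233 -0.2439  0.1049] [np.float64(0.08333265522055558), np.float64(0.08333265522055563)]
leg_hinge [('side', array([281., 235.]), 0.97), ('top', array([272., 211.]), 0.
[... 1131 characters left out ...]
.float64(0.003058061241985654)]
tape [('side', array([337., 249.]), 0.81), ('top', array([287., 159.]), 0.6)] [ 0.6854 -0.2148 -0.0087] [np.float64(0.00034512766852197837), np.float64(0.0003451276685218177)]
hex_key [('top', array([191., 266.]), 0.6)] 
flux_bottle [('side', array([262., 336.]), 0.87), ('top', array([416., 219.]), 0.81)] [ 0.5226 -0.5286 -0.0019] [np.float64(0.003611397959209446), np.float64(0.0036113979592092317)]
1.4 [-3.0635 -0.6959  0.    ] {'camera_matrix': array([[325.1923,   0.    , 277.4445],
       [  0.    , 325.1923, 213.2748],
       [  0.    ,   0.    ,   1.    ]]), 'position': array([ 0.3516, -0.5796,  0.3854]), 'orientation': array([-0.219 ,  0.1388, -1.1172])}
```

View pics/top0.png

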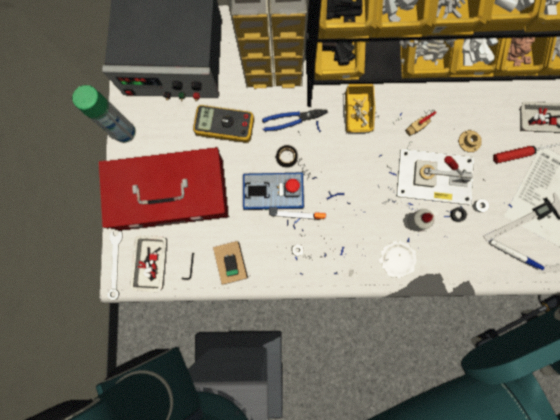

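View pics/side0.png

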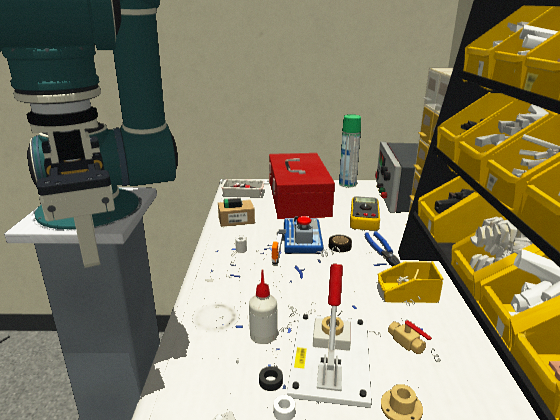

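The top view shows the tester at (272,191), leg paddle at (320,215), bush at (298,250), battery on carton at (232,264) with the black end toward +x, and the tray at (151,262). The side view agrees. Next I take closer looks with the wrist camera.

Run:
```python
from h import *
import pickle
np.set_printoptions(precision=4,suppress=True)
pts=['tester','nest','plunger_top','leg_hinge','leg_tip','bush','battery','terminals','carton','tray','hex_key']
rays={p:[] for p in pts}; S=[]
for i,p in enumerate([(0.43,-0.27,0.26),(0.43,-0.15,0.26),(0.37,-0.06,0.26),(0.37,0.05,0.26)]):
    env.reach(p,down(-np.pi/2)); 
    cp=vision.camera_params('wrist'); im,d=save('wrist','w%d'%i); S.append((cp,im,d))
    print(i,env.get_obs()['clock'],cp['position'],Rm(cp['orientation'])[:,2])
    for t in pts:
        q=nets.spot_point(t,'wrist')
        if q and q[0]['score']>.4:
            a=q[0]['at']; rays[t].append(ray('wrist',a,cp)); u,v=np.int_(np.round(a))
            print('  ',t,np.round(a),round(q[0]['score'],2),'d',d[min(v,419),min(u,559)])
pickle.dump(S,open('S.pkl','wb'))
for t in pts:
    if len(rays[t])>1: print(t,len(rays[t]),*tri(rays[t]))
cv2.imwrite('pics/mos.png',cv2.resize(np.vstack([np.hstack([S[0][1],S[1][1]]),np.hstack([S[2][1],S[3][1]])])[:,:,::-1],(800,600)))
```

```text
0 2.825 [ 0.4965 -0.2703  0.4266] [ 0.2439 -0.0001  0.9698]
   tester [209.  59.] 0.85 d 0.3680818
   nest [172.  59.] 0.61 d 0.3666243
   plunger_top [239.  41.] 0.58 d 0.31267083
   leg_hinge [204.  96.] 0.9 d 0.3797706
   leg_tip [296. 102.] 0.98 d 0.35812753
   bush [293. 103.] 0.74 d 0.3582267
   battery [128. 198.] 0.93 d 0.3711855
   terminals [124. 180.] 0.59 d 0.3807639
   carton [142. 185.] 0.56 d 0.3833596
   tray [ 38. 191.] 0.81 d 0.412862
   hex_key [ 80. 196.] 0.76 d 0.43387842
1 3.975 [ 0.4965 -0.149   0.427 ] [0.2431 0.0006 0.97  ]
   nest [274.  55.] 0.94 d 0.3678732
   plunger_top [352.  40.] 0.95 d 0.3113182
   leg_hinge [301.  96.] 0.79 d 0.38071883
   leg_tip [390. 110.] 0.94 d 0.36779612
   bush [342. 169.] 0.94 d 0.3932097
   battery [225. 195.] 0.94 d 0.36984172
   terminals [218. 178.] 0.65 d 0.38248125
   carton [223. 185.] 0.82 d 0.36651587
   tray [ 97. 182.] 0.82 d 0.4013701
   hex_key [149. 193.] 0.64 d 0.43187517
2 5.0833 [ 0.4363 -0.0592  0.4272] [0.2424 0.0006 0.9702]
   tester [370.  19.] 0.92 d 0.35482985
   nest [343.  13.] 0.87 d 0.35333806
   pl
[... 2041 characters left out ...]
)]
terminals 4 [ 0.4446 -0.0775  0.0506] [np.float64(0.0006840352741277041), np.float64(0.0013946077955272525), np.float64(0.001229431270928162), np.float64(0.0009566960341515332)]
carton 4 [ 0.429  -0.0784  0.0015] [np.float64(0.001480018843643429), np.float64(0.0023937608447217045), np.float64(0.0036352655683522055), np.float64(0.0033307360186490735)]
tray 4 [ 0.4304  0.1187 -0.0004] [np.float64(0.0035960406410971086), np.float64(0.005609371354032997), np.float64(0.001011399011211507), np.float64(0.0015033279538458533)]
hex_key 4 [0.4197 0.0279 0.005 ] [np.float64(0.002793907776298074), np.float64(0.0010734756587825634), np.float64(0.0029839205330468663), np.float64(0.0010861109824583035)]
```

View pics/mos.png

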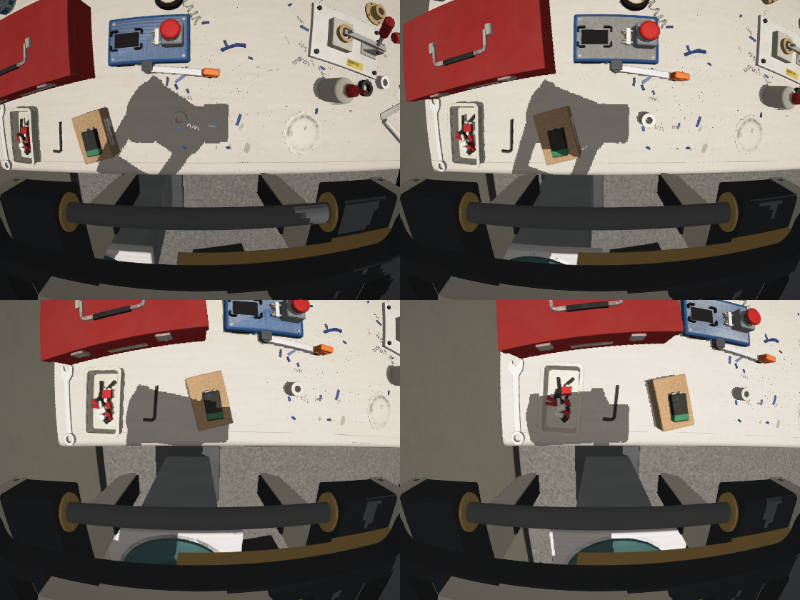

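The mosaic shows everything clearly: the bush lies in the arm's shadow in view 0 and is clear in views 1 to 3, and the battery's green end is toward the robot. The net's bush point from view 0 is wrong because it landed on the paddle. I'll fit the objects from the wrist depth clouds instead.

```bash
cat >> h.py <<'E'
def wcloud(cp,d):
    K=np.array(cp['camera_matrix']); v,u=np.mgrid[:d.shape[0],:d.shape[1]]
    x,y=(u-K[0,2])/K[0,0],(v-K[1,2])/K[1,1]; r=np.hypot(x,y)+1e-9; k=np.tan(r)/r
    P=np.stack([x*k*d,-y*k*d,-d],-1)@Rm(cp['orientation']).T+np.array(cp['position'])
    P[d<=0]=np.nan; return P
def rect(q): # centre, long-side angle, (long, short), mean z
    (c,(w,h),a)=cv2.minAreaRect((q[:,:2]*1000).astype(np.float32)); a=np.radians(a)
    if w<h: w,h,a=h,w,a+np.pi/2
    return np.round(np.array(c)/1000,4),round((a+np.pi/2)%np.pi-np.pi/2,3),np.round([w,h],1),len(q),round(float(np.median(q[:,2])),4)
E
python3 - <<'E'
from h import *
import pickle
np.set_printoptions(precision=4,suppress=True)
S=pickle.load(open('S.pkl','rb'))
for i,(cp,im,d) in enumerate(S):
    P=wcloud(cp,d); hsv=cv2.cvtColor(im,cv2.COLOR_RGB2HSV).astype(int); H,Sa,V=hsv[...,0],hsv[...,1],hsv[...,2]
    def sel(c,r,z0,z1,m=True):
        k=(np.hypot(P[...,0]-c[0],P[...,1]-c[1])<r)&(P[...,2]>z0)&(P[...,2]<z1)&m; return P[k]
    print('view',i,'table z',np.nanmedian(sel((.46,-.2),.05,-.02,.015)[:,2]))
    red=(Sa>130)&((H<8)|(H>172)); org=(Sa>150)&(H>=5)&(H<18); blue=(H>95)&(H<125)&(Sa>90)
    for n,a in dict(batt=((.422,-.08),.05,.055,.075),carton=((.425,-.08),.07,.038,.053),bush=((.455,-.24),.03,.024,.042),
        plung=((.599,-.229),.03,.073,.088,red),blue=((.6,-.18),.1,.015,.03,blue),paddle=((.534,-.292),.03,.04,.056,org),
        tray=((.43,.118),.09,.026,.042)).items():
        q=sel(*a)
        if len(q)>20: print('  ',n,*rect(q),'mean',q[:,:2].mean(0))
E
```

```text
view 0 table z 0.00031905581615288003
   batt [ 0.4216 -0.0829] 0.174 [48.2 27.7] 755 0.0626 mean [ 0.4217 -0.0847]
   carton [ 0.4282 -0.0779] 0.243 [90.8 61.4] 2120 0.0457 mean [ 0.4331 -0.0817]
   bush [ 0.4552 -0.2367] -1.347 [25.9 24.9] 299 0.0325 mean [ 0.4554 -0.2367]
   plung [ 0.6006 -0.2278] -0.483 [31.7 30.9] 644 0.0792 mean [ 0.5997 -0.2279]
   blue [ 0.5999 -0.1807] 1.57 [148.2  88.8] 1356 0.022 mean [ 0.5931 -0.189 ]
   paddle [ 0.5345 -0.2907] 1.497 [26.6 11.5] 225 0.0481 mean [ 0.5344 -0.2903]
   tray [0.4428 0.1154] -0.064 [153.2  77. ] 1142 0.0305 mean [0.4319 0.1158]
view 1 table z 0.0002837120042845087
   batt [ 0.4219 -0.0824] 0.169 [49.1 26.7] 923 0.0626 mean [ 0.4221 -0.083 ]
   carton [ 0.4281 -0.0777] 0.233 [90.9 60.6] 2661 0.0457 mean [ 0.4329 -0.078 ]
   bush [ 0.4555 -0.237 ] 1.15 [25.8 25.1] 304 0.0324 mean [ 0.4558 -0.2363]
   plung [ 0.6009 -0.2267] -1.152 [31.8 31.4] 622 0.0792 mean [ 0.5999 -0.2262]
   blue [ 0.6004 -0.1801] -1.57 [148.9  90. ] 1206 0.022 mean [ 0.5915 -0.1721]
   paddle [ 0.535  -0.2898] 1.481 [27.5 11.8] 207 0.0478 mean [ 0.5348 -0.
[... 564 characters left out ...]
0 0.0478 mean [ 0.5342 -0.2879]
   tray [0.4427 0.1155] -0.063 [153.9  76.7] 1995 0.0306 mean [0.4328 0.1159]
view 3 table z 0.00016875041854963468
   batt [ 0.4218 -0.0819] 0.16 [48.8 27.2] 884 0.0624 mean [ 0.4212 -0.0807]
   carton [ 0.4282 -0.0773] 0.241 [90.7 61. ] 2569 0.0455 mean [ 0.4313 -0.0718]
   bush [ 0.4557 -0.2355] 0.084 [25.4 25.3] 242 0.032 mean [ 0.4553 -0.2342]
   plung [ 0.6005 -0.2263] -0.986 [31.2 31.2] 352 0.079 mean [ 0.5993 -0.2242]
   blue [ 0.5999 -0.1789] -1.566 [149.   89.4] 834 0.0216 mean [ 0.5806 -0.1588]
   paddle [ 0.5346 -0.2892] 1.461 [27.7 11.3] 128 0.0476 mean [ 0.5343 -0.2872]
   tray [0.4429 0.1158] -0.077 [153.7  75.8] 2306 0.0305 mean [0.4318 0.1158]
```

Bush, battery, tester and paddle fits agree across views to 1–2 mm, with heights matching (32, 62, 22, 79 and 48 mm). The tester yaw is about 0 and the leg starts at about 0.09 rad. Now the bush.

Run:
```python
from h import *
import pickle
np.set_printoptions(precision=4,suppress=True)
S=pickle.load(open('S.pkl','rb'))
for i in (0,1,2):
    P=wcloud(S[i][0],S[i][2]); k=(P[...,2]>.085)&(P[...,2]<.16)&(P[...,0]>.5)&(P[...,0]<.72)&(P[...,1]>-.2); q=P[k]
    print('case top: x',np.percentile(q[:,0],[.5,99]),'ymin',np.percentile(q[:,1],[.2,2]),'z',np.percentile(q[:,2],[50,99]))
def tcp(): o=env.get_obs(); return o['clock'],o['tcp_pos'],o['opening'],o['grip_force']
b=np.array([.4553,-.2363])
env.command_gripper(.6)
env.reach([*b,.12],down(0)); env.servo_line([*b,.006],velocity=.12)
env.command_gripper(0,30); print(tcp())
env.servo_line([*b,.16],velocity=.2); print(tcp())
t=np.array([.417,.116]); o=down(-.065)
env.reach([*t,.16],o); print(tcp())
print('contact',env.servo_line([*t,.0095],velocity=.1,contact_N=8)); print(tcp())
env.command_gripper(.37); env.servo_line([*t,.17],velocity=.15)
env.reach([.40,.06,.25],down(-np.pi/2)); cp=vision.camera_params('wrist'); p,d=save('wrist','w5')
print(nets.spot_point('bush','wrist')[:2]); print(tcp())
P=wcloud(cp,d); k=(np.hypot(P[...,0]-.417,P[...,1]-.116)<.02)&(P[...,2]>.024)&(P[...,2]<.05);print(rect(P[k]) if k.sum()>9 else k.sum())
```

```text
case top: x [0.5221 0.6768] ymin [-0.0736 -0.0705] z [0.1012 0.1116]
case top: x [0.5128 0.6654] ymin [-0.0727 -0.0667] z [0.1012 0.1116]
case top: x [0.5105 0.6092] ymin [-0.0715 -0.0646] z [0.1012 0.1122]
(11.1333, array([ 0.4554, -0.2363,  0.0061]), 0.2712336214365306, 30.000740700979804)
(12.05, array([ 0.4549, -0.2361,  0.1585]), 0.26912512261334604, 29.995290723309154)
(13.3833, array([0.4173, 0.1154, 0.1598]), 0.2681031511686079, 29.995027566419594)
contact False
(15.0417, array([0.4173, 0.1161, 0.01  ]), 0.27563903733177714, 29.995225696602574)
[{'at': [232.8, 175.2], 'score': 0.75}]
(18.0333, array([0.3999, 0.0601, 0.2495]), 0.3696731150674852, 0.0)
(array([0.4165, 0.1137]), np.float64(-0.027), array([38.4, 28.9]), 509, 0.0337)
```

View pics/w5.png

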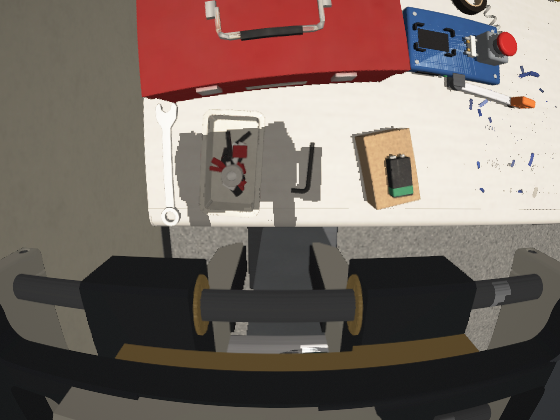

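The picture shows the bush standing in the tray at pixel (232,176), with the hex key untouched. The case's right edge is at y = -0.072, so the nest is clear. Next is the leg.

Run:
```python
from h import *
np.set_printoptions(precision=4,suppress=True)
h=np.array([.545,-.180])
def pose(th,m=0.):
    u=np.array([-np.sin(th),-np.cos(th)]);t=np.array([-np.cos(th),np.sin(th)])
    return h+.111*u-(.0135+m)*t, down(np.pi/2-th)
env.command_gripper(0,20)
p,o=pose(.09,.010); env.reach([*p,.18],o); 
print(env.servo_line([*p,.022],velocity=.15,contact_N=8), env.get_obs()['clock'])
for th in np.linspace(.09,1.40,8):
    p,o=pose(th); c=env.servo_line([*p,.022],o,velocity=.1,contact_N=12)
    if c: print('contact at',th,env.get_obs()['tcp_pos'],env.get_obs()['contact_force']); break
p,o=pose(1.57); p=p+[0,.012]   # last stretch: up to the stop
c=env.servo_line([*p,.022],o,velocity=.05,contact_N=12)
s=env.get_obs(); print('stop',c,s['tcp_pos'],s['contact_force'],s['clock'])
q=s['tcp_pos']; env.servo_line([q[0],q[1]-.03,.022],velocity=.1); env.servo_line([q[0],q[1]-.03,.2],velocity=.25)
env.reach([.40,-.12,.25],down(-np.pi/2)); cp=vision.camera_params('wrist'); im,d=save('wrist','w6')
P=wcloud(cp,d); hsv=cv2.cvtColor(im,cv2.COLOR_RGB2HSV).astype(int); H,Sa=hsv[...,0],hsv[...,1]
k=(Sa>150)&(H>=5)&(H<18)&(P[...,2]>.04)&(P[...,2]<.056)&(np.hypot(P[...,0]-.434,P[...,1]+.18)<.06)
print(rect(P[k])); c=rect(P[k])[0]-h; print('leg angle',np.arctan2(-c[0],-c[1]))
k=(np.hypot(P[...,0]-.422,P[...,1]+.08)<.05)&(P[...,2]>.055)&(P[...,2]<.075); print('batt',rect(P[k]),env.get_obs()['clock'])
```

```text
False 23.0167
stop True [ 0.4359 -0.1966  0.0221] [  1.8667 -13.6791  -1.3793] 26.2083
(array([ 0.4359, -0.1798]), np.float64(0.017), array([26.5, 11.5]), 242, 0.0484)
leg angle 1.572629505309688
batt (array([ 0.4217, -0.0823]), np.float64(0.176), array([48.2, 26.8]), 1004, 0.0626) 29.1833
```

View pics/w6.png

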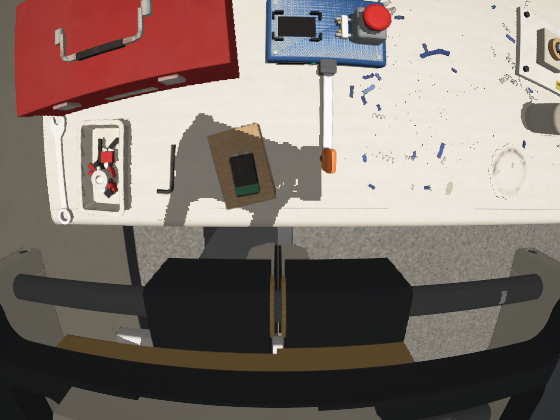

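The leg lies at its stop (paddle at (329,160), fitted angle 1.57), and the battery is unmoved. Battery next.

Run:
```python
from h import *
np.set_printoptions(precision=4,suppress=True)
def st(): o=env.get_obs(); return o['clock'],o['tcp_pos'],o['opening'],o['contact_force']
b=np.array([.4218,-.0823]); n=np.array([.600,-.142])
env.command_gripper(.5); env.reach([*b,.14],down(np.pi/2+.175)); env.servo_line([*b,.0535],velocity=.12)
env.command_gripper(0,25); print(st())
env.servo_line([*b,.17],velocity=.2); print(st())
env.reach([*n,.17],down(0)); env.servo_line([*n,.060],velocity=.15)
print(env.servo_line([*n,.0315],velocity=.05,contact_N=6),st())
env.command_gripper(.42); env.servo_line([*n,.17],velocity=.2)
env.reach([.46,-.16,.25],down(-np.pi/2)); cp=vision.camera_params('wrist'); im,d=save('wrist','w7')
P=wcloud(cp,d); k=(abs(P[...,0]-.6)<.02)&(abs(P[...,1]+.142)<.033)&(P[...,2]>.034)&(P[...,2]<.06); print(rect(P[k]),st())
q=nets.spot_point('terminals','wrist'); print(q[:1],atz('wrist',q[0]['at'],.03,cp) if q else '')
```

```text
(34.1333, array([ 0.422 , -0.0823,  0.0539]), 0.27608816575669426, array([-0.4433, -0.0926,  3.2521]))
(34.8667, array([ 0.4214, -0.0822,  0.1686]), 0.27429767718320386, array([-0.4514,  1.1712,  0.0882]))
True (37.85, array([ 0.5995, -0.1419,  0.0307]), 0.2781023554189838, array([-1.0873,  1.1699,  5.4273]))
(array([ 0.599 , -0.1414]), np.float64(-1.544), array([48.8, 27.3]), 906, 0.0395) (40.5417, array([ 0.4602, -0.1599,  0.2494]), 0.42042371853527943, array([ 0.454 , -0.2435, -0.7108]))
[{'at': [283.5, 72.1], 'score': 0.79}] [ 0.5999 -0.1662  0.03  ]
```

View pics/w7.png

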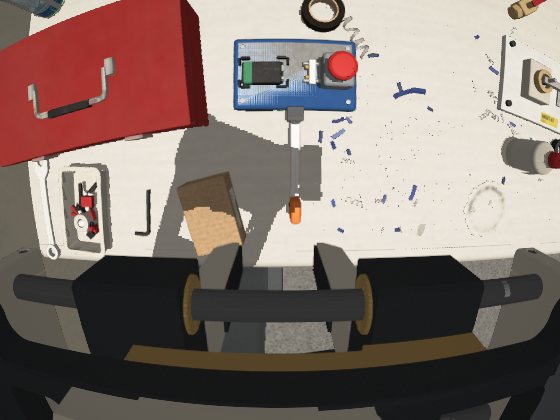

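The battery lies flat in the nest (top at 39.5 mm, green end left at (247,71), terminals towards the plunger). Now the plunger.

Run:
```python
from h import *
np.set_printoptions(precision=4,suppress=True)
def st(): o=env.get_obs(); return o['clock'],o['tcp_pos'],o['contact_force']
p=[.6003,-.2270]
env.command_gripper(0,20); env.reach([*p,.15],down(0)); env.servo_line([*p,.088],velocity=.15); print(st())
print(env.servo_line([*p,.060],velocity=.03,contact_N=25),st())
env.wait(.6); print(st())
env.servo_line([*p,.17],velocity=.12)
env.reach([.46,-.16,.25],down(-np.pi/2)); cp=vision.camera_params('wrist'); im,d=save('wrist','w8')
P=wcloud(cp,d); hsv=cv2.cvtColor(im,cv2.COLOR_RGB2HSV).astype(int); H,Sa=hsv[...,0],hsv[...,1]
k=((Sa>130)&((H<8)|(H>172)))&(np.hypot(P[...,0]-.6,P[...,1]+.227)<.03)&(P[...,2]>.06); print('plunger',rect(P[k]))
k=(abs(P[...,0]-.6)<.02)&(abs(P[...,1]+.142)<.033)&(P[...,2]>.034)&(P[...,2]<.06); print('batt',rect(P[k]))
k=(Sa>150)&(H>=5)&(H<18)&(P[...,2]>.04)&(P[...,2]<.056)&(np.hypot(P[...,0]-.434,P[...,1]+.18)<.06); print('paddle',rect(P[k]),st())
```

```text
(43.3417, array([ 0.6005, -0.2271,  0.0888]), array([0.1543, 0.6918, 0.4533]))
True (44.0583, array([ 0.6008, -0.2272,  0.0676]), array([-2.6988,  1.2007,  8.6437]))
(44.6583, array([ 0.6008, -0.2272,  0.0674]), array([-2.1603,  0.1649,  9.9884]))
plunger (array([ 0.6008, -0.2269]), np.float64(-1.246), array([31.5, 31.5]), 686, 0.0793)
batt (array([ 0.599 , -0.1415]), np.float64(-1.569), array([48.5, 28.4]), 894, 0.0395)
paddle (array([ 0.4362, -0.1804]), np.float64(0.006), array([25.5, 11.8]), 226, 0.0485) (47.125, array([ 0.4601, -0.1601,  0.2496]), array([-0.2159,  0.1092, -0.0866]))
```

View pics/w8.png

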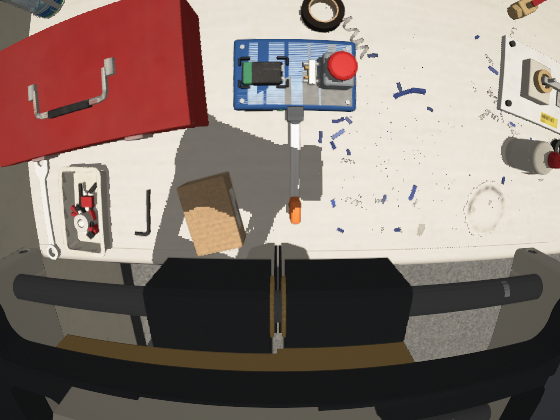

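The plunger sprang back up and everything is still in place. But the contact stop relaxed to about 10 N, so the hold at the stop was marginal. I'll press once more in small steps, hold firmly against the stop, then hand in.

Run:
```python
from h import *
np.set_printoptions(precision=4,suppress=True)
def st(): o=env.get_obs(); return o['clock'],o['tcp_pos'],o['contact_force']
p=[.6003,-.2270]
env.reach([*p,.13],down(0)); env.servo_line([*p,.083],velocity=.15); env.servo_line([*p,.0680],velocity=.05); print(st())
for z in np.arange(.0675,.0645,-.0004):
    env.servo_line([*p,z],velocity=.02); env.wait(.1); f=env.get_obs()['contact_force'][2]; print(round(z,4),round(f,1))
    if f>18: break
env.wait(.5); print(st())
env.servo_line([*p,.17],velocity=.12)
env.reach([.46,-.16,.25],down(-np.pi/2)); cp=vision.camera_params('wrist'); im,d=save('wrist','w9')
P=wcloud(cp,d)
k=(np.hypot(P[...,0]-.6,P[...,1]+.227)<.012)&(P[...,2]>.06); print('plunger z',np.median(P[k][:,2]))
k=(abs(P[...,0]-.6)<.02)&(abs(P[...,1]+.142)<.033)&(P[...,2]>.034)&(P[...,2]<.06); print('batt',rect(P[k]),st())
print(env.hand_in())
```

```text
(49.45, array([ 0.6013, -0.2274,  0.0694]), array([ 1.1504, -0.1688,  9.1114]))
0.0675 9.8
0.0671 8.9
0.0667 8.7
0.0663 10.4
0.0659 9.9
0.0655 10.7
0.0651 13.9
0.0647 17.8
(52.75, array([ 0.6013, -0.2274,  0.0672]), array([-3.087 ,  1.5119, 17.4493]))
plunger z 0.07957530002438051
batt (array([ 0.5978, -0.1415]), np.float64(1.521), array([48. , 27.6]), 887, 0.0395) (55.2333, array([ 0.4602, -0.1601,  0.2496]), array([ 0.8479, -0.0774, -1.5787]))
the job is handed in; nothing more can be done
None
```

The job is handed in at about 55 s: the bush is in the tray, the leg is at its stop (1.57 rad) and the battery lies flat in the nest with its terminals to the plunger. The plunger was pressed to its stop twice, since the first hold was marginal, and sprang back up; no bystander was handled.

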